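# Square a speaker cabinet into the corner of the bench fence

### The arm

A 6-joint arm with a two-finger parallel gripper is mounted at the origin on the work surface. World frame = base frame: x ahead of the robot, y to its left, z up, the work surface at z = 0. Lengths are in m, angles in rad, forces in N, time in s.
With the tool pointing down it reaches from about 0.25 to 0.775 m from the base axis. Payload 4 kg.
Tool frame: the origin (TCP) lies between the finger pads; the fingertips stand 14 mm ahead of it and the grasp point (between the pads) lies 5 mm behind it (tip_reach is the distance from the TCP to the fingertips, in m); z points along the fingers, y is the line along which they close (so a half turn about z gives the same grasp; the last joint's range is limited). The gripper opens to 94 mm and grips with 3 to 60 N. Pads are 16 mm wide; open, the fingers measure 119 mm over their backs; the gripper's body (75 mm by 177 mm) begins 78 mm behind the grasp point.
Start: joints at [1.121, 0.087, 1.371, -0, 1.684, -0.103], TCP at [0.187, 0.517, 0.22] pointing down, gripper open.
Joint ranges: [-3.1, 3.1], [-0.76, 2.03], [0.27, 2.55], [-1.08, 4.22], [0.17, 2.65], [-2.57, 2.57]. Speed limits (rad/s): [2.79, 2.79, 3.14, 3.14, 3.14, 3.14].

### API

Orientations are given as [roll, pitch, yaw] about the fixed x, y, z axes, in that order (R = Rz(yaw) Ry(pitch) Rx(roll)).
In Python, from bench import * gives the robot as it stands. The module is installed in compiled form; this text tells all that it offers.
- The arm moves only by the tool servo_tool, never from a script. Its argument "targets" is a list of rows, each a list of 4 numbers: the shift along the tool's x, y, z in cm, then the turn about the tool's z in degrees. A call has 1 to 8 rows; each row is the pose to reach, as a shift and turn from the pose commanded when the call began, along the tool's axes at that moment; what a row does not reach only later rows make up. A row lasts 1/8 s, in which the tool goes at most 62.5 mm and 10.7 degrees, less where a joint would pass 70% of its speed; a pose out of reach is approached as far as the arm can. A call with a gripper value outside its range is refused whole. "claw" is the closure in counts, from 0 (fully open) to 255 (shut), set as the call begins (left out, the last holds). The fingers move at their own pace and stop on an object; the grip force is fixed at half the most. Time passes only in rows, so rows that repeat a pose let the fingers close. It gives the time, the measured TCP pose, the force, the opening and the grip force at its end, in the units of the state.
- get_obs(): the state, without advancing time (a new reading comes with each control period).
- snapshot(name): name is "scene" or "top" or "wrist"; returns the picture (384x512x3 uint8, blue, green, red); there is no depth.
- camera_model(name): a dict with "camera_matrix" (3x3 intrinsics, pixels), "camera_from_world" (4x4, takes a point from world to camera coordinates). Camera axes: x right, y up, looking along -z (the intrinsics and any distortion apply to the point x, -y, -z); pixel columns grow to the right and rows downward; lengths in m; the calibration is good to about 2 mm. A picture is of the moment at which its call begins: read the wrist's pose just before it. camera_model takes no time and is no camera call; for the wrist camera it gives the pose at the moment of the call.
- close_job(): hands the job in; it is judged then, once.
The state is a dict: "time": time; "joint_positions": joint angles; "qvel": joint speeds; "joint_torque": joint torques, N m; "tool_pos": TCP position; "ee_rot": TCP orientation; "wrist_force": force on the tool from outside, world axes, zero at the start; "wrist_torque": the same for the moment, N m; "width": finger opening in m; "finger_force": force on a finger pad.
Only numpy, scipy, OpenCV 4.12 (cv2) and the standard library are available. Lean on these libraries where they do the work, as an engineer would, in place of code of your own. Each camera call takes 0.05 s, during which the arm holds its last target. There are 200 camera calls.

### The job

Push the long two-driver speaker cabinet along the bench, without lifting it, until its long side sits flush against the long bar of the aluminium fence and its end touches the short stop bar at the fence's left end. Leave the small one-driver cabinet and everything else on the bench where they stand.

Things in the scene. Friction and masses are not known exactly. Their poses are not given: they have to be found in the camera images.
- long_cabinet: long oak loudspeaker cabinet lying on its back, a big and a little black driver in its upper face; 92 mm deep (its x), 140 mm long (its y), 60 mm high, 0.5 to 0.9 kg, slides on the bench. Origin: centre of its underside. It starts in front of the fence, its long side within 0.3 rad of the long bar; its +x side goes against the long bar, its +y end against the stop bar
- fence: fixed L-shaped aluminium fence, bars 30 mm wide and high. Origin: inner corner of the L at bench height. Inner face of the long bar: its plane x = 0, running 500 mm from the corner towards its -y. Inner face of the short stop bar: its plane y = 0, running 70 mm from the corner towards its -x (to the robot). The cabinet belongs in the quarter x < 0, y < 0: its centre ends at about (-46, -70) mm
- small_cabinet: small one-driver loudspeaker cabinet, same wood, 70 x 70 mm and 55 mm high, lying on its back; bystander, stands in front of the fence; origin at the centre of its underside
- driver_left: bare round loudspeaker driver, 90 mm across, 50 mm high, standing on its magnet on the robot's left; bystander; origin centre of underside
- driver_right: bare round loudspeaker driver, 90 mm across, 50 mm high, on the robot's right; bystander; origin centre of underside
- screwdriver: loose screwdriver lying on the left, about 200 mm long; bystander
- wrench: loose wrench lying on the right, about 180 mm long; bystander
- screw_jar: glass jar, 60 mm across, 70 mm high, just behind the long bar; bystander; origin centre of underside
- magnet_ring: dark steel ring magnet, 72 mm across, 14 mm high, lying on the left; bystander; origin centre of underside
Mind the look-alikes: they are no part of the job. Leave any turquoise look-alike of the long_cabinet alone.

How it is judged:
By the outcome, as a careful person would: the job done as asked, in the order asked, and still so for the second after the job is handed in, with the robot touching nothing.
It also fails if it takes over 54 s, if anything falls off the work surface, if the arm or the gripper's body presses on something with over 40 N, if the wrist force passes 120 N, or if a joint passes its speed limit or range.

## Working session

There is one attempt and no reset: what is moved stays moved. The work goes in short steps, Python scripts to look and compute and a tool call to move; the robot and the scene stay as the last step left them, time stands still between calls to the robot, and variables do not carry over. Pictures are saved under pics/ and viewed, at most 10 in all, crops included, and the job is handed in when it is done.

Besides the shell and the picture viewer there is one more tool, called after "Call:" by a JSON object that holds its "fn" and its "kwargs". servo_tool: Moves the arm, as the interface text tells. Its arguments: {"type":"object","properties":{"targets":{"type":"array"},"claw":{"type":"number"}},"required":["targets"]}

```bash
mkdir -p pics
cat > h.py <<'E'
from bench import *
import numpy as np, cv2
def ray(cam,px,z):
    m=camera_model(cam);K=np.array(m["camera_matrix"]);T=np.array(m["camera_from_world"])
    R,t=T[:3,:3],T[:3,3];out=[]
    for p in np.atleast_2d(px).astype(float):
        d=np.linalg.inv(K)@[p[0],p[1],1];d=R.T@(d*[1,-1,-1]);c=-R.T@t
        out.append((c+d*(z-c[2])/d[2])[:2])
    return np.array(out)
E
python3 - <<'E'
from h import *
for n in("top","scene"):
    i=snapshot(n);cv2.imwrite(f"pics/{n}0.png",i)
    m=camera_model(n);print(m.keys(),np.round(m["camera_matrix"],1).tolist(),np.round(m["camera_from_world"],3).tolist())
o=get_obs();print(o)
E
```

```text
dict_keys(['camera_matrix', 'camera_from_world']) [[382.7, 0.0, 260.9], [0.0, 382.7, 185.6], [0.0, 0.0, 1.0]] [[0.006, -1.0, 0.009, -0.009], [0.997, 0.006, 0.082, -0.54], [-0.082, 0.009, 0.997, -1.369], [0.0, 0.0, 0.0, 1.0]]
dict_keys(['camera_matrix', 'camera_from_world']) [[377.8, 0.0, 251.9], [0.0, 377.8, 193.6], [0.0, 0.0, 1.0]] [[-0.004, 1.0, 0.012, 0.013], [-0.85, -0.009, 0.527, 0.456], [0.527, -0.008, 0.85, -1.423], [0.0, 0.0, 0.0, 1.0]]
{'time': 0.1, 'joint_positions': array([ 1.12085697e+00,  8.79105184e-02,  1.37206519e+00, -6.93255021e-06,
        1.68362717e+00, -1.03106018e-01]), 'qvel': array([ 0.00025559, -0.0007671 , -0.00469803,  0.00065544, -0.00180638,
        0.00123497]), 'joint_torque': array([ 3.06529146e-03, -3.41253912e+01, -3.03300190e+01,  7.18983798e-02,
        3.04402225e-02, -7.60109288e-05]), 'tool_pos': array([0.1867642 , 0.51682741, 0.21842437]), 'ee_rot': array([-3.13959240e+00, -2.00045315e-04,  2.79475834e+00]), 'wrist_force': array([-0.43323861,  0.88566122,  0.42440777]), 'wrist_torque': array([0.03797801, 0.01826109, 0.02517026]), 'finger_force': 0.0, 'width': 0.09414835313141626}
```

View pics/top0.png

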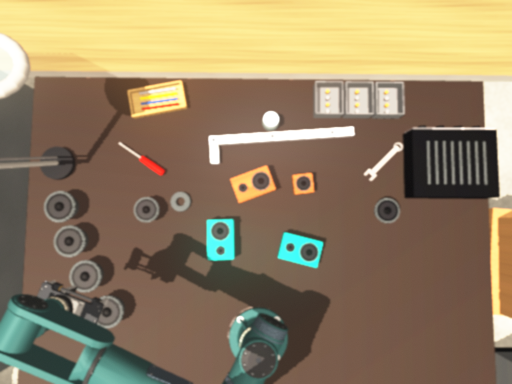

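View pics/scene0.png

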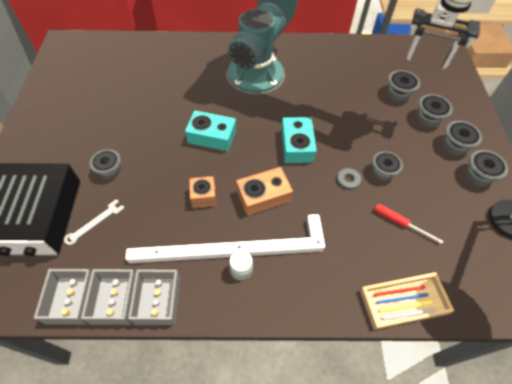

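The top view shows the long oak cabinet at about (253,184), the small one at (304,183), and the fence running from (209,138) to (355,131) with its stop at (214,155). There are turquoise decoys at (220,240) and (301,250). The scene view agrees.

```bash
cat >> h.py <<'E'
def boxes(i):
    hsv=cv2.cvtColor(i,cv2.COLOR_BGR2HSV)
    m=cv2.inRange(hsv,(8,120,120),(20,255,255)); m[:120]=0
    m=cv2.morphologyEx(m,cv2.MORPH_CLOSE,np.ones((3,3)))
    c,_=cv2.findContours(m,cv2.RETR_EXTERNAL,cv2.CHAIN_APPROX_NONE)
    return [k for k in c if cv2.contourArea(k)>200]
def line(P): # fit
    return cv2.fitLine(np.float32(P),cv2.DIST_HUBER,0,1e-4,1e-4).ravel()
E
python3 - <<'E'
from h import *
i=cv2.imread("pics/top0.png")
for k in boxes(i):
    P=ray("top",k[:,0],.06);r=cv2.minAreaRect(np.float32(P*1000));print("box",r,np.round(cv2.boxPoints(r)).tolist())
g=cv2.cvtColor(i,cv2.COLOR_BGR2HSV)
w=((g[...,2]>170)&(g[...,1]<60)).astype(np.uint8);w[:125]=0;w[170:]=0;w[:,:195]=0;w[:,370:]=0
# front (inner) edge: bottom-most white pixel in columns 226..350, subpixel 50% crossing of grey
gr=cv2.cvtColor(i,cv2.COLOR_BGR2GRAY).astype(float)
def cross(a):  # a falls from bright to dark
    k=np.where((a[:-1]>=130)&(a[1:]<130))[0][-1];return k+(a[k]-130)/(a[k]-a[k+1])
E1=[(c,125+cross(gr[125:152,c])) for c in range(226,348)]
E2=[(205+cross(gr[r,205:228]),r) for r in range(147,161)]
L=line(ray("top",E1,.03));S=line(ray("top",E2,.03));print("long",L,"stop",S)
A=np.array([[L[0],-S[0]],[L[1],-S[1]]]);s=np.linalg.solve(A,S[2:]-L[2:]);print("corner",L[2:]+s[0]*L[:2])
print("ang from y: ",np.arctan2(-L[0],L[1]) ,np.arctan2(S[1],S[0]))
E
```

```text
box ((272.4085388183594, -857.8072509765625), (49.6876106262207, 370.20233154296875), 87.22854614257812) [[86.0, -874.0], [456.0, -892.0], [458.0, -842.0], [89.0, -824.0]]
box ((546.2869262695312, -153.05638122558594), (78.86963653564453, 81.75226593017578), 6.686526298522949) [[502.0, -117.0], [512.0, -198.0], [590.0, -189.0], [581.0, -108.0]]
box ((543.6166381835938, 23.772537231445312), (101.30553436279297, 149.6363525390625), 20.921846389770508) [[470.0, 76.0], [523.0, -64.0], [618.0, -28.0], [564.0, 112.0]]
long [ 0.0757498  -0.9971269   0.70214474 -0.08976845] stop [0.9992372  0.03905193 0.6573253  0.14518937]
corner [0.6842156 0.1462403]
ang from y:  -3.0657704 0.039061867
```

Call:
{"fn": "servo_tool", "kwargs": {"targets": [[-5, -4.4, 0, -5], [-11, -10, 0, -11], [-17, -15, 0, -17], [-23, -20, 0, -23], [-29, -25, 0, -29], [-35, -30, 0, -35], [-40, -35, 0, -40], [-44.6, -39.1, 0, -40.8]], "claw": 0}}

```text
time: 1.1
tool_pos: [0.4299, 0.0782, 0.2192]
ee_rot: [3.141, 0.0, -2.776]
wrist_force: [1.2, 1.2, 0.2]
width: 0.0943
finger_force: 0.0
```

Call:
{"fn": "servo_tool", "kwargs": {"targets": [[0, 0, 0, 0], [0, 0, 0, 0]]}}

```text
time: 1.35
tool_pos: [0.4292, 0.0803, 0.219]
ee_rot: [3.14, -0.001, -2.777]
wrist_force: [-0.7, 0.4, 0.7]
width: 0.0941
finger_force: 0.0
```

Run:
```python
from h import *
o=get_obs();print(o["time"],o["tool_pos"],o["ee_rot"],o["joint_positions"],o["width"])
cv2.imwrite("pics/w1.png",snapshot("wrist"));m=camera_model("wrist");print(np.round(m["camera_from_world"],3).tolist(),m["camera_matrix"][0])
```

```text
1.35 [0.42915704 0.08029853 0.2190134 ] [ 3.14049267e+00 -9.55882103e-04 -2.77716518e+00] [ 5.43784094e-02 -1.67809800e-01  1.61762470e+00  7.61567138e-04
  1.69302363e+00 -1.88075248e+00] 0.09414503606407394
[[-0.358, 0.934, 0.001, 0.077], [-0.899, -0.345, -0.269, 0.44], [-0.251, -0.097, 0.963, -0.276], [0.0, 0.0, 0.0, 1.0]] [306.91247574   0.         256.92387934]
```

View pics/w1.png

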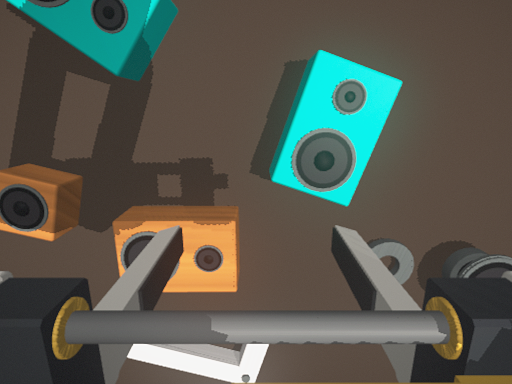

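The wrist view shows the long cabinet's top at about cols 114–239, rows 207–292, with the fence below it and the turquoise decoy at the upper right. The fingers are still too far left of the cabinet.

Run:
```python
from h import *
m=camera_model("wrist");T=np.array(m["camera_from_world"]);print("cam",-T[:3,:3].T@T[:3,3])
print(ray("wrist",[(121,292),(237,292),(239,207),(114,220),(114,208)],.06))
print("near bottom edge",ray("wrist",[(239,207),(114,208)],.06))
print("decoy",ray("wrist",[(319,50),(402,80),(349,206),(272,180)],.06))
i=cv2.imread("pics/top0.png");h=cv2.cvtColor(i,cv2.COLOR_BGR2HSV)
```

```text
cam [0.35437044 0.05260947 0.38453249]
[[ 0.60982219 -0.02429829]
 [ 0.55990871  0.10602435]
 [ 0.4582375   0.07141384]
 [ 0.52282595 -0.05432789]
 [ 0.50898588 -0.05773658]]
near bottom edge [[ 0.4582375   0.07141384]
 [ 0.50898588 -0.05773658]]
decoy [[0.28051007 0.08898867]
 [0.27593904 0.17716271]
 [0.41350315 0.18487753]
 [0.41665154 0.09423759]]
```

Call:
{"fn": "servo_tool", "kwargs": {"targets": [[-0.5, -4, 0, 0], [-1.1, -9.2, 0, 0], [-1.1, -9.2, 4, 0], [-1.1, -9.2, 8, 0], [-1.1, -9.2, 12, 0], [-1.1, -9.2, 16, 0], [-1.1, -9.2, 19, 0], [-1.1, -9.2, 19, 0]]}}

```text
time: 2.4
tool_pos: [0.47, 0.0004, 0.027]
ee_rot: [3.138, -0.005, -2.773]
wrist_force: [-0.4, 0.2, 0.0]
width: 0.0943
finger_force: 0.0
```

Call:
{"fn": "servo_tool", "kwargs": {"targets": [[-1, 0, 0, 0], [-1.8, 0, 0, 0], [-2.3, 0, 0, 0], [-2.8, 0, 0, 0.5], [-3.4, -0.05, 0, 1.5], [-4, -0.1, 0, 2.5], [-4.6, -0.15, 0, 3.5], [-5.2, -0.2, 0, 4.5]]}}

```text
time: 3.4
tool_pos: [0.5202, 0.0149, 0.031]
ee_rot: [3.141, -0.005, -2.855]
wrist_force: [-9.7, -1.8, 8.0]
width: 0.0942
finger_force: 4.9
```

Run:
```python
from h import *
i=snapshot("top");cv2.imwrite("pics/t2.png",i)
for k in boxes(i):
    if cv2.contourArea(k)>2500: continue
    P=ray("top",k[:,0],.06);r=cv2.minAreaRect(np.float32(P*1000));print("box",r)
o=get_obs();print(o["time"],o["tool_pos"],o["ee_rot"],o["wrist_force"])
cv2.imwrite("pics/t2c.png",cv2.resize(i[100:280,160:380],None,fx=3,fy=3))
```

```text
box ((272.4088134765625, -857.8018798828125), (49.69831085205078, 370.20233154296875), 87.22854614257812)
box ((543.8986206054688, -154.51487731933594), (78.21311950683594, 78.25707244873047), 0.3813559114933014)
3.45 [0.52144309 0.01505627 0.03090621] [ 3.14101345e+00 -2.82620259e-03 -2.85537774e+00] [-8.35939995 -0.01089186  6.42186148]
```

View pics/t2c.png

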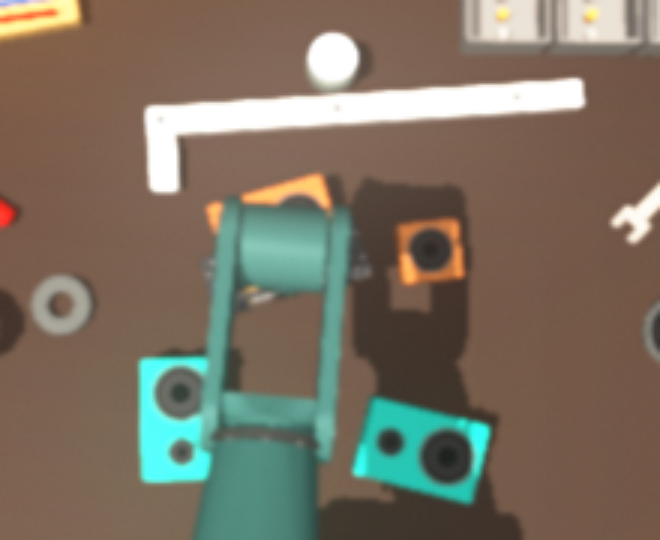

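The tool shadows it from above, but the cabinet's far edge in the crop, (207,208) to (322,175), shows it advancing and turning with the pusher. The small cabinet at (430,250) has not moved.

Call:
{"fn": "servo_tool", "kwargs": {"targets": [[-0.6, 0, 0, 1.5], [-1.2, -0.1, 0, 3], [-1.8, -0.1, 0, 4.5], [-2.4, -0.2, 0, 6], [-3, -0.3, 0, 7.5], [-3.6, -0.3, 0, 9], [-4.2, -0.4, 0, 10.5], [-4.8, -0.5, 0, 12]]}}

```text
time: 4.45
tool_pos: [0.568, 0.0245, 0.0307]
ee_rot: [3.14, -0.004, -3.064]
wrist_force: [-7.9, 1.7, 6.2]
width: 0.0938
finger_force: 4.0
```

Run:
```python
from h import *
i=snapshot("scene");cv2.imwrite("pics/s3c.png",cv2.resize(i[120:290,120:350],None,fx=3,fy=3))
o=get_obs();print(o["time"],o["tool_pos"],o["ee_rot"],o["wrist_force"])
```

```text
4.5 [0.56914052 0.02448377 0.03061288] [ 3.14035167e+00 -2.26281337e-03 -3.06522811e+00] [-5.70231056  2.21157143  4.01457756]
```

View pics/s3c.png

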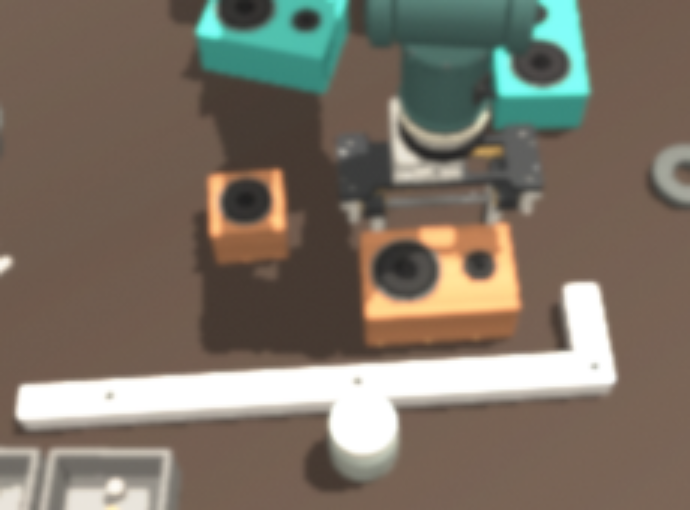

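The scene crop shows the long cabinet parallel to the bar, about 20 mm short of it, with the pusher flat on its side.

Call:
{"fn": "servo_tool", "kwargs": {"targets": [[-0.4, 0, 0, 0], [-0.8, 0, 0, 0], [-1.2, 0, 0, 0], [-1.6, 0, 0, 0], [-1.9, 0, 0, 0], [-2.1, 0, 0, 0], [-2.2, 0, 0, 0], [-2.2, 0, 0, 0]]}}

```text
time: 5.5
tool_pos: [0.5901, 0.0255, 0.0306]
ee_rot: [3.141, -0.004, -3.064]
wrist_force: [-6.7, -0.4, 4.5]
width: 0.0939
finger_force: 3.5
```

Call:
{"fn": "servo_tool", "kwargs": {"targets": [[-0.1, 0, 0, 0], [-0.2, 0, 0, 0], [-0.3, 0, 0, 0], [-0.3, 0, 0, 0]]}}

```text
time: 6.0
tool_pos: [0.593, 0.0257, 0.0306]
ee_rot: [3.141, -0.004, -3.064]
wrist_force: [-6.9, -1.1, 5.2]
width: 0.0942
finger_force: 3.6
```

Call:
{"fn": "servo_tool", "kwargs": {"targets": [[-0.1, 0, 0, 0], [-0.2, 0, 0, 0], [-0.3, 0, 0, 0], [-0.3, 0, 0, 0]]}}

```text
time: 6.5
tool_pos: [0.596, 0.026, 0.0306]
ee_rot: [3.141, -0.004, -3.064]
wrist_force: [-7.9, -1.2, 3.8]
width: 0.0942
finger_force: 3.6
```

Call:
{"fn": "servo_tool", "kwargs": {"targets": [[-0.1, 0, 0, 0], [-0.2, 0, 0, 0], [-0.2, 0, 0, 0]]}}

```text
time: 6.88
tool_pos: [0.598, 0.0261, 0.0306]
ee_rot: [3.141, -0.004, -3.064]
wrist_force: [-7.0, 0.2, 4.9]
width: 0.0937
finger_force: 3.6
```

Call:
{"fn": "servo_tool", "kwargs": {"targets": [[-0.1, 0, 0, 0], [-0.2, 0, 0, 0], [-0.3, 0, 0, 0], [-0.3, 0, 0, 0]]}}

```text
time: 7.38
tool_pos: [0.6005, 0.0263, 0.0306]
ee_rot: [3.141, -0.005, -3.064]
wrist_force: [-9.0, -0.3, 5.9]
width: 0.094
finger_force: 4.2
```

Run:
```python
from h import *
i=snapshot("scene");cv2.imwrite("pics/s4c.png",cv2.resize(i[180:260,200:340],None,fx=5.5,fy=5.5,interpolation=cv2.INTER_CUBIC))
o=get_obs();print(o["time"],o["tool_pos"],o["ee_rot"],o["wrist_force"])
```

```text
7.425 [0.60049073 0.02631477 0.03060488] [ 3.14135397 -0.00499409 -3.06413915] [-8.73795472 -0.40590209  4.82575796]
```

View pics/s4c.png

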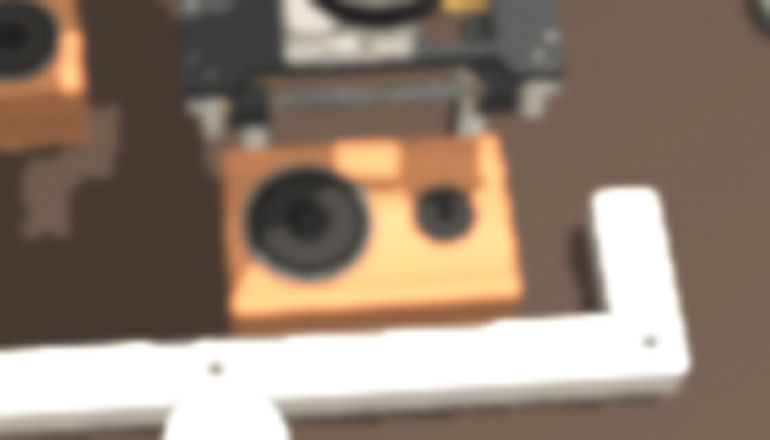

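The crop shows the cabinet's far side right at the bar, with only a small gap possible. I'll keep pressing until the force rises.

Call:
{"fn": "servo_tool", "kwargs": {"targets": [[-0.1, 0, 0, 0], [-0.2, 0, 0, 0], [-0.2, 0, 0, 0]]}}

```text
time: 7.8
tool_pos: [0.6004, 0.0263, 0.0306]
ee_rot: [3.141, -0.01, -3.064]
wrist_force: [-14.3, -0.9, 9.5]
width: 0.094
finger_force: 7.1
```

Call:
{"fn": "servo_tool", "kwargs": {"targets": [[-0.1, 0, 0, 0], [-0.2, 0, 0, 0], [-0.2, 0, 0, 0]]}}

```text
time: 8.18
tool_pos: [0.6004, 0.0264, 0.0307]
ee_rot: [3.141, -0.015, -3.065]
wrist_force: [-19.6, -0.6, 12.4]
width: 0.0941
finger_force: 9.8
```

Call:
{"fn": "servo_tool", "kwargs": {"targets": [[1.5, 0, 0, 0], [3, 0, 0, 0], [3, 0, -4, 0], [3, 0, -8, 0], [3, 0, -11, 0], [2, -2, -11, 10], [0, -4, -11, 20], [-2, -6, -11, 30]]}}

```text
time: 9.18
tool_pos: [0.6325, -0.0321, 0.141]
ee_rot: [3.14, 0.003, 2.69]
wrist_force: [0.1, 0.3, -1.0]
width: 0.094
finger_force: 0.0
```

Call:
{"fn": "servo_tool", "kwargs": {"targets": [[-1, -2, 0, 10], [-2, -3, 0, 20], [-2.3, -3.5, 0, 30], [-2.6, -4, 0, 40], [-2.6, -4, 0, 50], [-2.6, -4, 0, 60], [-2.6, -4, 0, 60], [-2.6, -4, 0, 60]], "claw": 146}}

```text
time: 10.18
tool_pos: [0.6375, -0.079, 0.14]
ee_rot: [3.141, 0.0, 1.651]
wrist_force: [-0.3, -0.4, 0.6]
width: 0.0401
finger_force: 0.0
```

Run:
```python
from h import *
o=get_obs();print(o["time"],o["tool_pos"],o["ee_rot"],o["joint_positions"],o["width"])
cv2.imwrite("pics/w5.png",snapshot("wrist"))
```

```text
10.175 [ 0.63752919 -0.07901196  0.14001734] [3.14057619e+00 1.53594352e-04 1.65062853e+00] [-2.11602723e-01  3.17399882e-01  1.25703993e+00  1.44941070e-04
  1.56613511e+00 -2.91435604e-01] 0.04012600438956331
```

View pics/w5.png

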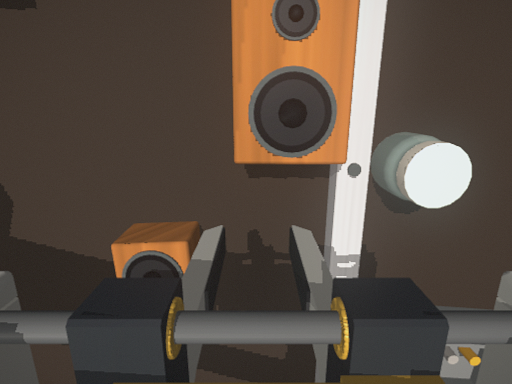

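The wrist view shows the cabinet's near end, (235,162) to (347,162), and its side against the bar (bar inner edge about col 330 at row 250). The fingers sit on the -y side of that end, well clear of the small cabinet at (155,250).

Run:
```python
from h import *
print("end",ray("wrist",[(234,162),(347,162)],.06))
print("sideR",ray("wrist",[(347,162),(352,90),(358,5)],.06),"sideL",ray("wrist",[(234,162),(232,10)],.06))
i=cv2.imread("pics/w5.png");g=cv2.cvtColor(i,cv2.COLOR_BGR2GRAY).astype(int)
E=[(310+np.where(g[r,310:345]>130)[0][0],r) for r in range(185,245,5)];print(E)
P=ray("wrist",E,.03);print(P[[0,-1]],line(P))
```

```text
end [[ 0.61473437 -0.04254788]
 [ 0.70540588 -0.03533172]]
sideR [[ 0.70540588 -0.03533172]
 [ 0.70046819  0.01933168]
 [ 0.69542226  0.07595659]] sideL [[ 0.61473437 -0.04254788]
 [ 0.60689766  0.06576673]]
[(np.int64(336), 185), (np.int64(335), 190), (np.int64(335), 195), (np.int64(334), 200), (np.int64(334), 205), (np.int64(333), 210), (np.int64(333), 215), (np.int64(333), 220), (np.int64(332), 225), (np.int64(332), 230), (np.int64(310), 235), (np.int64(310), 240)]
[[ 0.70792498 -0.06158539]
 [ 0.6909459  -0.11804211]] [ 0.14714167  0.9891154   0.7072331  -0.08723198]
```

Call:
{"fn": "servo_tool", "kwargs": {"targets": [[0.8, 2.4, 0, 0], [0.8, 2.4, 3, 0], [0.8, 2.4, 7, 0], [0.8, 2.4, 10.9, 0], [0.8, 2.4, 10.9, 0]]}}

```text
time: 10.85
tool_pos: [0.6573, -0.0686, 0.026]
ee_rot: [-3.133, -0.002, 1.649]
wrist_force: [-0.0, 0.2, -1.0]
width: 0.0402
finger_force: 0.0
```

Call:
{"fn": "servo_tool", "kwargs": {"targets": [[0.8, 0, 0, 0], [1.5, 0, 0, 0], [2, 0, 0, 0], [2.5, 0, 0, 0], [3, 0, 0, 0], [3.5, 0, 0, 0], [4, 0, 0, 0], [4.5, 0, 0, 0]]}}

```text
time: 11.85
tool_pos: [0.6586, -0.027, 0.0331]
ee_rot: [3.137, 0.005, 1.647]
wrist_force: [0.6, -6.8, 2.7]
width: 0.0403
finger_force: 3.2
```

Call:
{"fn": "servo_tool", "kwargs": {"targets": [[0.4, 0, 0, 0], [0.8, 0, 0, 0], [1.2, 0, 0, 0], [1.5, 0, 0, 0], [1.7, 0, 0, 0], [1.8, 0, 0, 0], [1.8, 0, 0, 0]]}}

```text
time: 12.72
tool_pos: [0.6572, -0.0088, 0.0331]
ee_rot: [3.137, 0.005, 1.647]
wrist_force: [-0.4, -6.4, 3.3]
width: 0.0403
finger_force: 2.9
```

Run:
```python
from h import *
cv2.imwrite("pics/w6.png",snapshot("wrist"))
o=get_obs();print(o["tool_pos"],o["ee_rot"],o["wrist_force"])
```

```text
[ 0.65717218 -0.00885788  0.03307623] [3.13714954 0.00488486 1.64742736] [-0.01546472 -5.82639252  2.9764644 ]
```

View pics/w6.png

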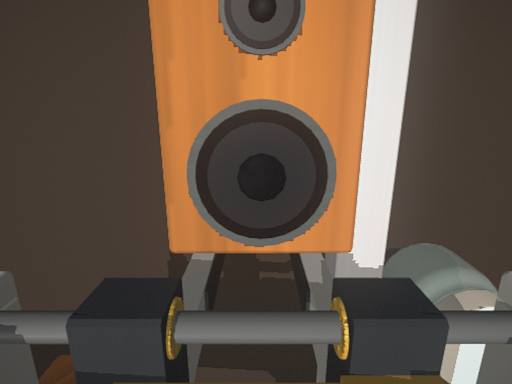

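The wrist view shows the cabinet squarely in front of both fingers, with its end at row 252 and its right side along the bar. The stop isn't visible yet, so I'll keep pushing until it makes contact.

Call:
{"fn": "servo_tool", "kwargs": {"targets": [[0.15, 0, 0, 0], [0.3, 0, 0, 0], [0.4, 0, 0, 0], [0.4, 0, 0, 0]]}}

```text
time: 13.28
tool_pos: [0.6569, -0.0049, 0.0331]
ee_rot: [3.137, 0.005, 1.647]
wrist_force: [-0.4, -5.6, 3.3]
width: 0.0401
finger_force: 3.0
```

Call:
{"fn": "servo_tool", "kwargs": {"targets": [[0.1, 0, 0, 0], [0.2, 0, 0, 0], [0.3, 0, 0, 0], [0.3, 0, 0, 0]]}}

```text
time: 13.78
tool_pos: [0.6566, -0.002, 0.0331]
ee_rot: [3.137, 0.005, 1.647]
wrist_force: [0.6, -6.3, 3.9]
width: 0.04
finger_force: 3.0
```

Call:
{"fn": "servo_tool", "kwargs": {"targets": [[0.1, 0, 0, 0], [0.2, 0, 0, 0], [0.2, 0, 0, 0]]}}

```text
time: 14.15
tool_pos: [0.6565, 0.0, 0.0331]
ee_rot: [3.137, 0.005, 1.647]
wrist_force: [1.1, -6.4, 3.1]
width: 0.0402
finger_force: 3.0
```

Call:
{"fn": "servo_tool", "kwargs": {"targets": [[0.1, 0, 0, 0], [0.2, 0, 0, 0], [0.3, 0, 0, 0], [0.3, 0, 0, 0]]}}

```text
time: 14.65
tool_pos: [0.6563, 0.0002, 0.0331]
ee_rot: [3.137, 0.01, 1.646]
wrist_force: [0.3, -11.5, 2.0]
width: 0.0402
finger_force: 5.9
```

Call:
{"fn": "servo_tool", "kwargs": {"targets": [[0.1, 0, 0, 0], [0.2, 0, 0, 0], [0.2, 0, 0, 0]]}}

```text
time: 15.02
tool_pos: [0.6562, 0.0002, 0.0332]
ee_rot: [3.138, 0.013, 1.646]
wrist_force: [0.8, -16.3, 3.0]
width: 0.0403
finger_force: 7.9
```

Call:
{"fn": "servo_tool", "kwargs": {"targets": [[0.1, 0, 0, 0], [0.2, 0, 0, 0], [0.2, 0, 0, 0]]}}

```text
time: 15.4
tool_pos: [0.6562, 0.0002, 0.0332]
ee_rot: [3.138, 0.016, 1.645]
wrist_force: [-0.6, -20.1, 2.5]
width: 0.0401
finger_force: 10.0
```

Call:
{"fn": "servo_tool", "kwargs": {"targets": [[-1, 0, 0, 0], [-3, 0, 0, 0], [-3, 0, -5, 0], [-3, 0, -10, 0], [-5, -3, -14, 0], [-8, -8, -14, 0], [-11, -13, -14, 0], [-14, -18, -14, 0]]}}

```text
time: 16.4
tool_pos: [0.4841, -0.1448, 0.1707]
ee_rot: [3.141, 0.0, 1.649]
wrist_force: [-0.7, -0.3, 0.2]
width: 0.0404
finger_force: 0.0
```

Call:
{"fn": "servo_tool", "kwargs": {"targets": [[-4, -5, 0, 0], [-8, -9, 0, 0], [-8, -9, 0, 0]]}}

```text
time: 16.77
tool_pos: [0.3999, -0.2331, 0.1708]
ee_rot: [3.141, 0.001, 1.642]
wrist_force: [0.4, 0.0, -0.7]
width: 0.0398
finger_force: 0.0
```

Run:
```python
from h import *
i=snapshot("top");cv2.imwrite("pics/t7c.png",cv2.resize(i[110:280,170:370],None,fx=3.5,fy=3.5,interpolation=cv2.INTER_CUBIC))
for k in boxes(i):
    r=cv2.minAreaRect(np.float32(ray("top",k[:,0],.06)*1000))
    if r[0][0]>400:print(r,cv2.boxPoints(r).round().tolist())
i=snapshot("scene");cv2.imwrite("pics/s7c.png",cv2.resize(i[170:270,220:350],None,fx=5.5,fy=5.5,interpolation=cv2.INTER_CUBIC))
o=get_obs();print(o["time"],o["tool_pos"],o["ee_rot"])
```

```text
((546.0535278320312, -152.85711669921875), (78.47660064697266, 81.35861206054688), 6.7479705810546875) [[502.0, -117.0], [512.0, -198.0], [590.0, -189.0], [580.0, -108.0]]
((644.8345336914062, 79.3348617553711), (93.68399047851562, 147.62440490722656), 3.8378994464874268) [[593.0, 150.0], [603.0, 3.0], [697.0, 9.0], [687.0, 156.0]]
16.875 [ 0.40208671 -0.23079009  0.17067817] [ 3.14052344e+00 -5.71501748e-04  1.64686797e+00]
```

View pics/t7c.png

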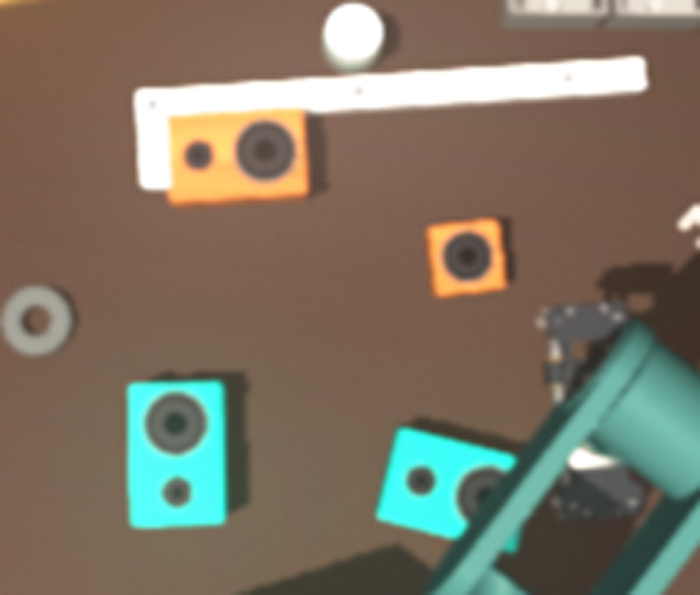

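View pics/s7c.png

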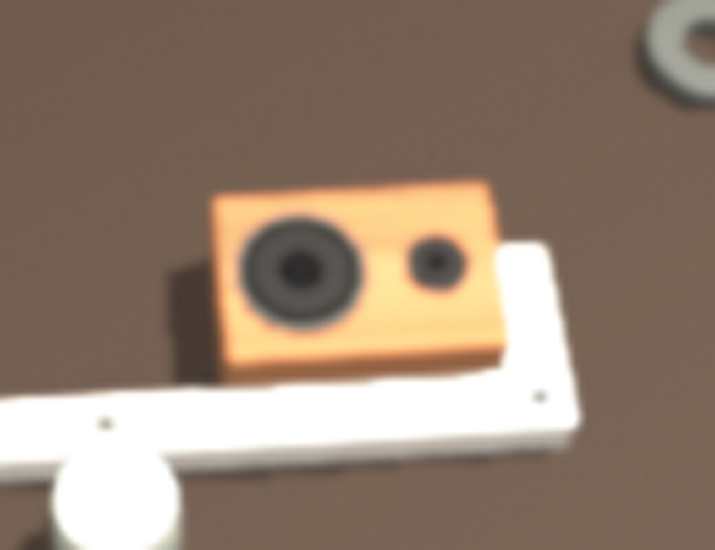

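The top and scene crops show the cabinet in the corner, against both bars, and the bystanders have not moved. Next is a gentle press on the long side to make sure it's flush.

Call:
{"fn": "servo_tool", "kwargs": {"targets": [[4, 2.5, 0, -10], [8, 5, 0, -20], [12, 8, 0, -30], [16, 10, 0, -40], [20, 13, 0, -50], [24, 16, 0, -60], [27, 18, 0, -70], [29.3, 19.2, 0, -80]], "claw": 65}}

```text
time: 17.88
tool_pos: [0.5715, 0.0805, 0.1699]
ee_rot: [3.141, -0.001, 3.055]
wrist_force: [-0.5, -0.9, -0.2]
width: 0.0699
finger_force: 0.0
```

Call:
{"fn": "servo_tool", "kwargs": {"targets": [[0, 0, 0, -10], [0, 0, 0, -10], [0, 0, 0, -10]]}}

```text
time: 18.25
tool_pos: [0.5708, 0.0773, 0.1703]
ee_rot: [3.141, -0.0, -3.065]
wrist_force: [-0.6, 0.4, 0.8]
width: 0.0698
finger_force: 0.0
```

Call:
{"fn": "servo_tool", "kwargs": {"targets": [[0, 0, 4, 0], [0, 0, 8, 0], [0, 0, 12, 0], [0, 0, 14, 0], [-0.6, 0, 14, 0], [-1.2, 0, 14, 0], [-1.8, 0, 14, 0], [-2.2, 0, 14, 0]]}}

```text
time: 19.25
tool_pos: [0.5941, 0.0781, 0.0318]
ee_rot: [-3.142, 0.002, -3.064]
wrist_force: [0.2, -0.4, 0.1]
width: 0.0698
finger_force: 0.0
```

Call:
{"fn": "servo_tool", "kwargs": {"targets": [[-0.1, 0, 0, 0], [-0.2, 0, 0, 0], [-0.3, 0, 0, 0], [-0.4, 0, 0, 0], [-0.4, 0, 0, 0]]}}

```text
time: 19.88
tool_pos: [0.5964, 0.0783, 0.0304]
ee_rot: [3.142, -0.001, -3.064]
wrist_force: [-1.4, 0.7, 1.0]
width: 0.0696
finger_force: 0.8
```

Call:
{"fn": "servo_tool", "kwargs": {"targets": [[-0.1, 0, 0, 0], [-0.2, 0, 0, 0], [-0.3, 0, 0, 0], [-0.3, 0, 0, 0]]}}

```text
time: 20.38
tool_pos: [0.5966, 0.0781, 0.0305]
ee_rot: [-3.141, -0.008, -3.064]
wrist_force: [-10.4, -0.6, 6.2]
width: 0.07
finger_force: 5.1
```

It is flush: the side met the fingers at x = 0.5964 (predicted 0.5965) and does not move under 10 N. Retreating.

Call:
{"fn": "servo_tool", "kwargs": {"targets": [[1.5, 0, 0, 0], [3, 0, 0, 0], [3, 0, -5, 0], [3, 0, -10, 0], [3, 0, -15, 0], [7, 0, -17, 0], [12, 0, -17, 0], [12, 0, -17, 0]]}}

```text
time: 21.38
tool_pos: [0.478, 0.0693, 0.2007]
ee_rot: [3.141, 0.001, -3.064]
wrist_force: [0.1, 0.1, 0.3]
width: 0.0697
finger_force: 0.0
```

Run:
```python
from h import *
i=snapshot("top")
for k in boxes(i):
    r=cv2.minAreaRect(np.float32(ray("top",k[:,0],.06)*1000))
    if r[0][0]>400:print(r)
o=get_obs();print(o["time"],o["tool_pos"],o["wrist_force"])
print(close_job())
```

```text
((545.4857788085938, -154.38162231445312), (76.09366607666016, 73.29872131347656), 7.795609951019287)
((645.128662109375, 79.48567199707031), (92.80229949951172, 147.83204650878906), 4.232639789581299)
21.425 [0.47968148 0.06930275 0.20082198] [-0.39132676 -0.05201287  0.03994597]
the job is handed in; nothing more can be done
None
```

The long cabinet now sits flush against the fence's long bar with its end against the stop bar; the small cabinet and the other objects in view stayed where they were, and the job was handed in at about 21 s.

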